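# Let the ratchet shelf down and load it

## Robot

A 6-joint arm with a two-finger parallel gripper is mounted at the origin on the work surface. World frame = base frame: x ahead of the robot, y to its left, z up, the work surface at z = 0. Lengths are in m, angles in rad, forces in N, time in s.
With the tool pointing down it reaches from about 0.3 to 0.875 m from the base axis. Payload 6.4 kg.
Tool frame: the origin (TCP) lies midway between the tips of the shut fingers; the grasp point (between the pads) lies 19 mm behind it; z points along the fingers, y is the direction in which the jaws open and shut (so a half turn about z gives the same grasp; the last joint's range is limited). The gripper opens to 85 mm and grips with 20 to 120 N. Pads are 22 mm wide; open, the fingers measure 114 mm over their backs; the gripper's body (76 mm by 85 mm) begins 54 mm behind the grasp point. The pads swing forward as they close: fully open they stand 13 mm farther back than shut.
Start: joints at [1.106, 0.181, 1.607, -0, 1.354, -0.206], TCP at [0.147, 0.556, 0.231] pointing down, gripper open.
Joint ranges: [-2.99, 2.99], [-0.89, 2.07], [0.3, 2.58], [-1.14, 4.28], [0, 2.63], [-3.12, 3.12]. Speed limits (rad/s): [2.57, 2.57, 3.01, 3.14, 3.14, 3.14].

## Interface

Orientations are given as a unit quaternion [w, x, y, z].
In Python, from bench import get_obs, camera, hand_in gives the robot as it stands.
- The arm moves only by the tool drive_tool, never from a script. Its argument "deltas" is a list of rows, each a list of 2 entries, a list of its own where there are three numbers: the shift along the world's x, y, z in m, then the turn about the world's z in rad. A call has 1 to 10 rows; each row shifts and turns the pose as measured when the row begins; what a row does not reach is not made up. A row lasts 1/10 s, in which the tool goes at most 50 mm and 8.59 degrees, less where a joint would pass 70% of its speed; a pose out of reach is approached as far as the arm can. A call is refused whole if a number of a shift passes 0.05 or a number of a turn 0.15, either way. A call with a gripper value outside its range is refused whole. "gripper" is the opening, from 0 (shut) to 1 (fully open), set as the call begins (left out, the last holds). The fingers move at their own pace and stop on an object; the grip force is fixed at half the most. Time passes only in rows, so rows that do not move let the fingers close. It gives the time, the measured TCP pose, the force and the opening at its end, in the units of the state.
- get_obs(): the state, without advancing time (a new reading comes with each control period).
- camera(name): name is "side" or "top"; returns a dict with "frame" (384x512x3 uint8, red, green, blue), "fx", "fy", "cx", "cy" (pixels), "k1" (the pictures are not rectified: a ray, as slopes to the right and down, at radius r is drawn at 1 + k1 r^2 times it, then the intrinsics apply), "eye" and "attitude" of the camera in the world. Camera axes: x right, y down, z forward; pixel columns grow to the right and rows downward; lengths in m; the calibration is good to about 2 mm. A picture is of the moment at which its call begins. There is no depth.
- hand_in(): hands the job in, once; it reports no verdict.
The state is a dict: "time_s": time; "q": joint angles; "dq": joint speeds; "joint_efforts": joint torques, N m; "eef_pos": TCP position; "eef_rot": TCP orientation; "wrist_force": force on the tool from outside, world axes, zero at the start; "torque": the same for the moment, N m; "opening": opening from 0.0 (shut) to 1.0 (fully open).
Only numpy, scipy, OpenCV 4.12 (cv2) and the standard library are available. Lean on these libraries where they do the work, as an engineer would, in place of code of your own. Each camera call takes 0.05 s, during which the arm holds its last target.

## Task

The small wooden drop-leaf shelf is ratcheted up at a slant: lift the pawl out of its toothed wheel (pushing down its flat tail pad does it), let the drum turn back until the shelf is about to come level, and let the pawl drop so that it locks the shelf level (not drooping). Then stand the tall bottle on the back half of the shelf (nearest the drum) first, and after it the short spice jar on the front half, both upright. Do not push about or knock over the other kitchen things.

Things in the scene. Friction and masses are not known exactly. Their poses are not given: they have to be found in the camera images.
- stand: Fixed metal stand, base 150 x 330 x 12 mm; place and yaw vary. Origin on the table right under the hinge axis, which is 130 mm up along the stand's y. x points from the shelf's front edge to its back (away from the robot), +y to the wheel and pawl end. Posts 12 mm thick at y -127 and +127, 160 mm high; the pawl's post (y 127, x -85 to -55) is 215 mm high.
- wheel (a point): Centre of the toothed wheel (steel, 130 mm across, 12 mm thick, 12 teeth, at stand y 147) on the drum's end. With the pawl down the drum rests at joint values 0, 0.52 or 1.05 (every 0.524) and can still be pushed up, clicking. The tooth that holds the shelf level is caught if the pawl is let go while the drum joint is between about 0.46 and 0.05.
- drum (a joint): Turn of the drum with the shelf, rad. 0 = shelf level, positive = front edge raised, negative = drooping; stops at -0.55 and 1.25. Starts at or settling (1 to 4 s) to 0.52 or 1.05. While the pawl is held clear of the teeth the shelf's weight turns the drum back (value falls), damped to roughly 0.1 to 0.4 rad/s.
- pawl (a joint): Swing of the pawl, rad: 0 = tip fully down between two teeth, positive = tip lifted; the tip is clear of the teeth above about 0.2; stop at 0.42. A spring returns it as soon as it is let go. While it is riding on a tooth's slope it reads up to about 0.2.
- pawl_pad (a point): Centre of the top face of the flat dark steel pad on the pawl's tail, 36 mm (stand x) by 40 mm (stand y), 8 mm thick, 210 mm above the table. Pushing it down 20 to 25 mm lifts the tip to about 0.3 rad; takes up to 10 N, then 3 N to hold. The slanting shelf, up to 310 mm high, is beside it on the -y side, its edge 47 mm from the pad's centre.
- pawl_pivot (a point): Nothing stands under the pad or on its robot side. Pivot of the pawl, 76 mm from the pad's centre towards stand +x, 202 mm above the table; the tip is 70 mm beyond it, on top of the wheel.
- shelf_mid (a point): Middle of the upper face of the shelf board (wood, 220 mm along stand y, 177 mm usable depth, 130 mm above the table when level); moves with the drum. x points to the back, z is the board's normal. Back half x 0 to +0.088, front half x 0 to -0.088. Behind the board the drum (40 mm round bar) stands 20 mm proud; a lip 8 mm high runs along the front edge.
- shelf_back (a point): Middle of the back half of the shelf's upper face: 45 mm behind shelf_mid.
- shelf_front (a point): Middle of the front half of the shelf's upper face: 45 mm in front of shelf_mid.
- bottle: Tall green glass bottle, a straight cylinder 54 mm across up to 124 mm, then a short shoulder and a black cap 40 mm across, 150 mm high in all, about 0.3 kg. Origin at the centre of its underside. Stands on the table to the right (-y) of the stand.
- jar: Short plastic spice jar with white flip-top cap, a straight cylinder 52 mm across and 84 mm high with a 2 mm tab on top, about 0.15 kg. Origin at the centre of its underside. Stands on the table to the right of the stand; bottle and jar may have changed places.
- bowl: Bystander: blue ceramic bowl 150 mm across, 62 mm high, origin under its centre.
- pitcher: Bystander: glass pitcher with lid, 116 mm across, 216 mm high, handle 45 mm out to its +y, origin under its centre.
- mug: Bystander: white mug 76 mm across, 85 mm high, origin under its centre.
- canister: Bystander: square white canister with wooden lid, 90 mm wide, 116 mm high, origin under its centre.
- spoon: Bystander: wooden spoon 200 mm long lying on the table in front of the stand.
There are look-alikes about, which are no part of the job. Of the things shaped like the jar, the white one is meant.

How it is judged:
On the way, in this order (a step that is already met when the one before it is completed fails the run):
1. the shelf is let down level and the pawl has dropped home, let go (value of joint drum between -0.08 and 0.08 rad and value of joint pawl below 0.04 rad and velocity of joint drum between -0.05 and 0.05 rad/s and contact force between the fingers and anything else below 0.1 N), for 0.3 s.
2. the tall bottle stands released on the back half of the locked level shelf, the jar not on the shelf yet (value of joint drum between -0.08 and 0.08 rad and value of joint pawl below 0.04 rad and x of bottle in the frame of shelf_mid between 0 and 0.09 m and y of bottle in the frame of shelf_mid between -0.1 and 0.1 m and z of bottle in the frame of shelf_mid between -0.012 and 0.015 m and angle between bottle's own z axis and vertical below 0.2 rad and contact force between the fingers and bottle below 0.1 N and linear speed of bottle below 0.03 m/s and distance between jar and shelf_mid above 0.14 m), for 0.2 s.
At the end, for the whole second after the job is handed in: Shelf level within 0.08 rad and held by the pawl, which is down in the teeth (below 0.04 rad); the bottle's centre over the back half and the jar's centre over the front half of the shelf, both standing on the board (within 15 mm of its face), upright within 0.2 rad, at rest and released (value of joint drum between -0.08 and 0.08 rad and value of joint pawl below 0.04 rad and x of bottle in the frame of shelf_mid between 0 and 0.09 m and y of bottle in the frame of shelf_mid between -0.1 and 0.1 m and z of bottle in the frame of shelf_mid between -0.012 and 0.015 m and angle between each of bottle, jar's own z axis and vertical below 0.2 rad and contact force between the fingers and bottle below 0.1 N and linear speed of each of bottle, jar below 0.03 m/s and x of jar in the frame of shelf_mid between -0.09 and 0 m and y of jar in the frame of shelf_mid between -0.1 and 0.1 m and z of jar in the frame of shelf_mid between -0.012 and 0.015 m and contact force between the fingers and jar below 0.1 N); the robot touches nothing.
It fails at once if a bystander (bowl, pitcher, mug, canister or spoon) is pushed more than 40 mm (distance of any of bowl, pitcher, mug, canister, spoon from where it was at the start of the episode above 0.04 m).
It fails at once if the bottle, the jar or a standing bystander is tipped over (angle between any of bottle, jar, bowl, pitcher, mug, canister's own z axis and vertical above 0.6 rad).
It also fails if it takes over 72 s, if anything falls off the work surface, if the arm or the gripper's body presses on something with over 40 N, if the wrist force passes 120 N, or if a joint passes its speed limit or range.

## Working session

There is one attempt and no reset: what is moved stays moved. The work goes in short steps, Python scripts to look and compute and a tool call to move; the robot and the scene stay as the last step left them, time stands still between calls to the robot, and variables do not carry over. Pictures are saved under pics/ and viewed, and the job is handed in when it is done.

Besides the shell and the picture viewer there is one more tool, called after "Emit:" by a JSON object that holds its "fn" and its "kwargs", one argument or row to a line. drive_tool: Moves the arm, as the interface text tells. Its arguments: {"type":"object","properties":{"deltas":{"type":"array","items":{"type":"array"}},"gripper":{"type":"number"}},"required":["deltas"]}

```bash
mkdir -p pics; ls
python3 - <<'E'
from bench import get_obs,camera
import cv2
o=get_obs();print(o)
for n in("side","top"):
    c=camera(n);print(n,{k:v for k,v in c.items() if k!="frame"})
    cv2.imwrite(f"pics/{n}0.png",cv2.cvtColor(c["frame"],cv2.COLOR_RGB2BGR))
E
```

```text
pics
{'time_s': 0.0, 'q': array([ 1.10569563e+00,  1.81532199e-01,  1.60802143e+00, -3.86828399e-06,
        1.35379489e+00, -2.06282564e-01]), 'dq': array([ 0.00041877, -0.000521  ,  0.00020205, -0.0011183 , -0.00196283,
        0.00054569]), 'joint_efforts': array([ 1.04730592e-03, -4.44869578e+01, -3.51340091e+01, -1.91895870e-04,
        9.20004066e-03, -1.37005432e-05]), 'eef_pos': array([0.14688369, 0.55534641, 0.23038264]), 'eef_rot': array([-2.87427507e-04,  1.29047707e-01,  9.91637998e-01, -8.29550750e-04]), 'wrist_force': array([-1.02245019,  0.45771373,  0.36045712]), 'torque': array([ 0.03098368,  0.04127138, -0.01961329]), 'opening': 0.997346090901212}
side {'fx': 368.2365871598047, 'fy': 368.2365871598047, 'cx': 247.7326328623351, 'cy': 191.39484914391997, 'k1': -0.09418483955942512, 'eye': array([ 0.18614083, -0.86059508,  0.6929937 ]), 'attitude': array([-0.47834675,  0.85462759, -0.17025549,  0.10866983])}
top {'fx': 377.02213789712386, 'fy': 377.02213789712386, 'cx': 252.27484021485432, 'cy': 191.47956728257955, 'k1': -0.07942429572716472, 'eye': array([ 0.45367218, -0.04241676,  1.49043957]), 'attitude': array([-0.02646098,  0.7157868 , -0.69679282,  0.03779999])}
```

View pics/side0.png

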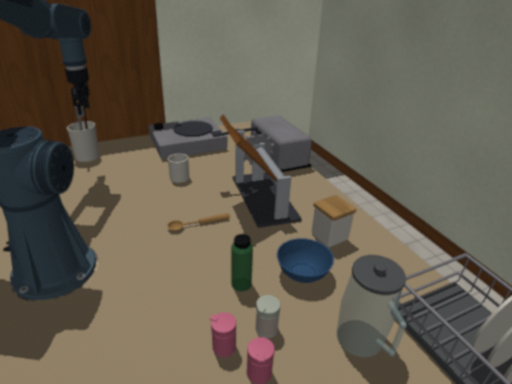

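View pics/top0.png

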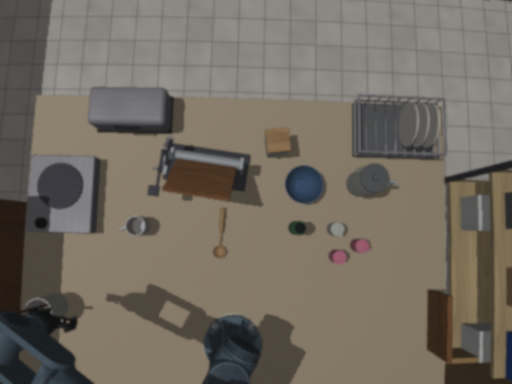

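```bash
cat > h.py <<'E'
import numpy as np, cv2
from scipy.spatial.transform import Rotation as R
from bench import get_obs,camera,hand_in
def snap(n,name=None):
    c=camera(n); q=c["attitude"]; c["R"]=R.from_quat([q[1],q[2],q[3],q[0]]).as_matrix()
    c["bgr"]=cv2.cvtColor(c["frame"],cv2.COLOR_RGB2BGR)
    if name: cv2.imwrite(f"pics/{name}.png",c["bgr"])
    return c
def KD(c): return np.array([[c["fx"],0,c["cx"]],[0,c["fy"],c["cy"]],[0,0,1.]]),np.array([c["k1"],0,0,0,0.])
def proj(c,P):
    K,D=KD(c); r=c["R"].T
    return cv2.projectPoints(np.float64(P).reshape(-1,1,3),cv2.Rodrigues(r)[0],-r@c["eye"],K,D)[0][:,0]
def ray(c,uv):
    K,D=KD(c); p=cv2.undistortPoints(np.float64(uv).reshape(-1,1,2),K,D)[0,0]
    return c["R"]@np.array([p[0],p[1],1.])
def atz(c,uv,z):
    d=ray(c,uv); return c["eye"]+d*(z-c["eye"][2])/d[2]
def crop(c,name,u0,v0,u1,v1,s=4):
    cv2.imwrite(f"pics/{name}.png",cv2.resize(c["bgr"][v0:v1,u0:u1],None,fx=s,fy=s,interpolation=cv2.INTER_CUBIC))
E
python3 - <<'E'
from h import *
s=snap("side");t=snap("top")
crop(t,"c_top",130,120,270,220,5)
crop(s,"c_side",205,105,310,225,5)
crop(t,"c_top2",270,160,410,270,5)
crop(s,"c_side2",190,220,320,384,3)
o=get_obs()["eef_pos"];print(proj(t,o),proj(s,o))
E
```

```text
[[ 63.78966614 312.53051104]] [[ 84.16302646 114.84091035]]
```

View pics/c_top.png

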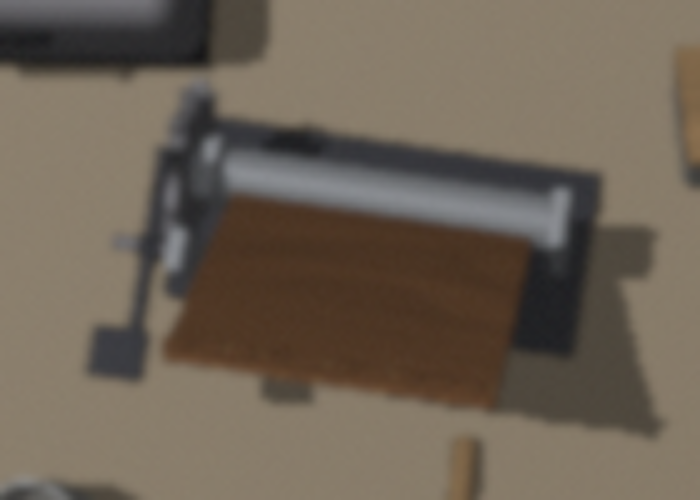

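View pics/c_side.png

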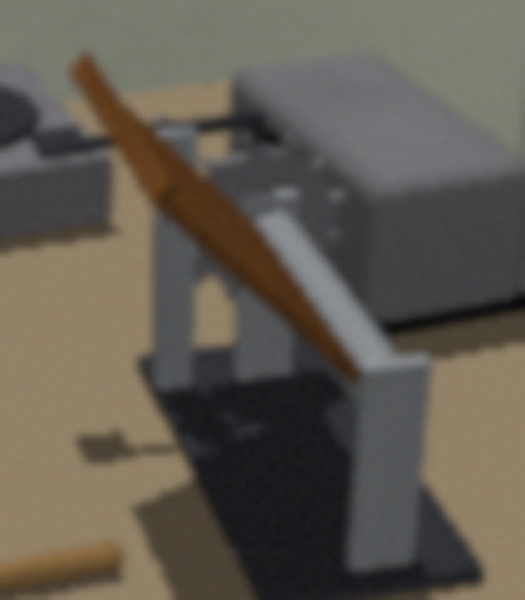

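View pics/c_top2.png

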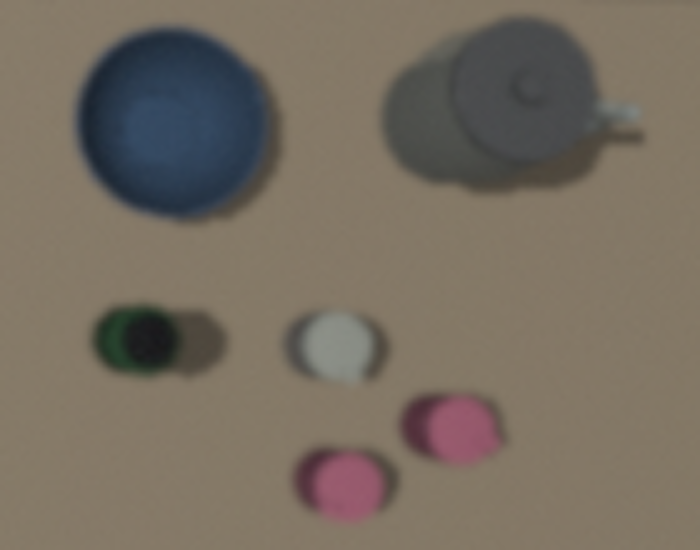

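View pics/c_side2.png

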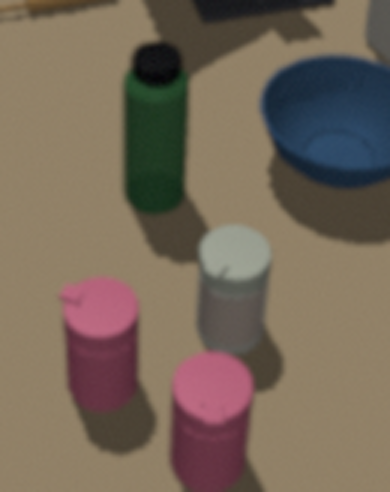

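Run:
```python
from h import *
t=snap("top");s=snap("side")
T=lambda x,y:(130+x/5,120+y/5)
pad=atz(t,T(118,353),.21);print("pad",pad)
for n,p,z in[("pad corners",T(94,325),.21),("",T(146,330),.21),("",T(142,380),.21),("",T(88,375),.21),("base BR",T(600,175),.012),("base FR",T(575,355),.012),("rpost top back",T(562,188),.16),("rpost front",T(555,245),.16),("baseback",T(310,130),.012),
 ]:
    print(n,atz(t,p,z))
b=atz(t,(300,227.6),.15);j=atz(t,(337.6,229),.084);print("b",b,"j",j)
S=lambda x,y:(190+x/3,220+y/3)
print("side: bottle cap",atz(s,S(158,62),.15),"jar top",atz(s,S(234,253),.084))
print("base b", proj(s,[b[0],b[1],0]),S(155,195),proj(s,[j[0],j[1],0]),S(232,335))
# fit yaw
best=[]
def st(yaw,pad,P):
    c,sn=np.cos(yaw),np.sin(yaw);M=np.array([[c,-sn],[sn,c]])
    o=pad[:2]-M@np.array([-.146,.157]); P=np.atleast_2d(P); return np.c_[P[:,:2]@M.T+o,P[:,2]]
pts=[[0,-.127,.16],[-.146,.157,.21],[0,.147,.195],[-.07,.127,.215],[-.09,-.165,.012],[.06,-.165,.012]]
for yaw in np.deg2rad([-10,-5,0,5]):
    w=st(yaw,pad,pts);print(np.rad2deg(yaw),((proj(t,w)-[130,120])*5).round(),((proj(s,w)-[205,105])*5).round().tolist())
```

```text
pad [0.56436554 0.27550634 0.21      ]
pad corners [0.58312819 0.29300106 0.21      ]
 [0.58066983 0.2570457  0.21      ]
 [0.54634867 0.25812457 0.21      ]
 [0.54873059 0.29537037 0.21      ]
base BR [ 0.73409866 -0.05154266  0.012     ]
base FR [ 0.58987194 -0.03569965  0.012     ]
rpost top back [ 0.69581169 -0.02372876  0.16      ]
rpost front [ 0.65452321 -0.01992893  0.16      ]
baseback [0.76398094 0.18041637 0.012     ]
b [ 0.45197823 -0.23530071  0.15      ] j [ 0.44997133 -0.38650931  0.084     ]
side: bottle cap [ 0.45257539 -0.24260076  0.15      ] jar top [ 0.45225872 -0.38659009  0.084     ]
base b [[240.46560832 284.66316814]] (241.66666666666666, 285.0) [[265.0627036  329.84941221]] (267.3333333333333, 331.6666666666667)
-10.0 [[569. 239.]
 [118. 353.]
 [184. 154.]
 [184. 253.]
 [594. 389.]
 [632. 204.]] [[372.0, 372.0], [51.0, 131.0], [258.0, 142.0], [168.0, 133.0], [233.0, 629.0], [466.0, 599.0]]
-5.0 [[557. 203.]
 [118. 353.]
 [166. 150.]
 [175. 247.]
 [593. 353.]
 [615. 166.]] [[403.0, 357.0], [51.0, 131.0], [254.0, 135.0], [169.0, 129.0], [274.0, 617.0], [496.0, 576.0]]
0.0 [[541. 167.]
 [118. 353.]
 [148. 147.]
 [165. 243.]
 [590. 317.]
 [595. 130.]] [[431.0, 342.0], [51.0, 131.0], [249.0, 129.0], [169.0, 125.0], [313.0, 604.0], [521.0, 553.0]]
5.0 [[523. 134.]
 [118. 353.]
 [130. 146.]
 [156. 239.]
 [583. 282.]
 [572.  96.]] [[454.0, 325.0], [51.0, 131.0], [242.0, 123.0], [169.0, 121.0], [349.0, 588.0], [541.0, 528.0]]
```

```bash
cat >> h.py <<'E'
YAW=-.115; O=np.array([.6914,.1028])
def stw(P):
    c,s=np.cos(YAW),np.sin(YAW); P=np.atleast_2d(np.float64(P)); return np.c_[P[:,:2]@np.array([[c,s],[-s,c]])+O,P[:,2]]
def edge(a,L=.205,h=0):  # board front corners at drum angle a
    return stw([[-L*np.cos(a)-h*np.sin(a),y,.13+L*np.sin(a)-h*np.cos(a)] for y in(.11,-.11)])
E
python3 - <<'E'
from h import *
t=snap("top");s=snap("side")
for a in(0,.25,.52,.8,1.05): print(a,((proj(t,edge(a))-[130,120])*5).round().tolist(),((proj(s,edge(a))-[205,105])*5).round().tolist())
for n,p,z in[("pink",(339.5,257),.084),("pink2",(362,246),.084),("bowl",(304.5,184),.062),("mug",(137,226),.085),("canister",(278,139),.116)]: print(n,atz(t,p,z).round(3))
print(stw([[-.0635,0,.13],[-.1535,0,.13]]),get_obs()["time_s"])
E
```

```text
0 [[196.0, 453.0], [497.0, 497.0]] [[-16.0, 273.0], [53.0, 435.0]]
0.25 [[182.0, 441.0], [495.0, 486.0]] [[-10.0, 204.0], [62.0, 358.0]]
0.52 [[171.0, 407.0], [496.0, 454.0]] [[18.0, 130.0], [96.0, 274.0]]
0.8 [[165.0, 349.0], [501.0, 397.0]] [[69.0, 61.0], [157.0, 194.0]]
1.05 [[165.0, 281.0], [509.0, 330.0]] [[130.0, 11.0], [229.0, 135.0]]
pink [ 0.346 -0.395  0.084]
pink2 [ 0.388 -0.48   0.084]
bowl [ 0.618 -0.263  0.062]
mug [0.441 0.362 0.085]
canister [ 0.778 -0.153  0.116]
[[0.62831943 0.11008641 0.13      ]
 [0.5389139  0.12041362 0.13      ]] 0.4
```

Emit:
{"fn": "drive_tool", "kwargs": {
  "deltas": [
    [[0.04, -0.026, 0.005], 0.03],
    [[0.04, -0.026, 0.005], 0.03],
    [[0.04, -0.026, 0.005], 0.03],
    [[0.04, -0.026, 0.005], 0.03],
    [[0.04, -0.026, 0.005], 0.03],
    [[0.04, -0.026, 0], 0],
    [[0.04, -0.026, 0], 0],
    [[0.04, -0.026, 0], 0],
    [[0.03, -0.02, 0], 0],
    [[0, 0, 0], 0]
  ],
  "gripper": 0
}}

```text
time_s: 1.4
eef_pos: [0.5074, 0.3171, 0.2583]
eef_rot: [0.002, 0.048, 0.999, 0.001]
wrist_force: [-0.5, 1.2, 0.8]
opening: -0.003
```

Emit:
{"fn": "drive_tool", "kwargs": {
  "deltas": [
    [[0.025, -0.015, 0], 0],
    [[0.02, -0.012, 0], 0],
    [[0.01, -0.006, -0.01], -0.02],
    [[0, 0, -0.01], 0],
    [[0, 0, 0], 0]
  ]
}}

```text
time_s: 1.9
eef_pos: [0.5619, 0.2842, 0.2356]
eef_rot: [0.0, 0.059, 0.998, 0.001]
wrist_force: [-0.6, 1.0, -0.3]
opening: 0.002
```

Run:
```python
from h import *
t=snap("top");s=snap("side")
crop(t,"t1",130,120,270,220,5); crop(s,"s1",205,105,310,225,5)
print(get_obs()["eef_pos"],get_obs()["time_s"],get_obs()["wrist_force"])
```

```text
[0.56226517 0.28461923 0.23718255] 2.0 [ 0.46338768 -0.5075683   0.98766476]
```

View pics/t1.png

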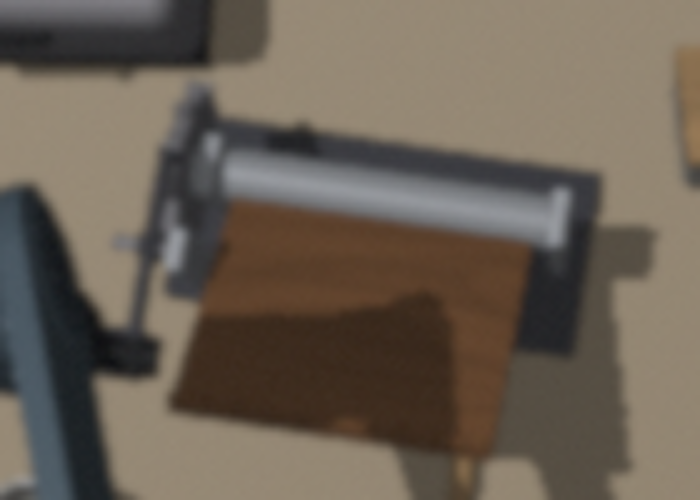

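View pics/s1.png

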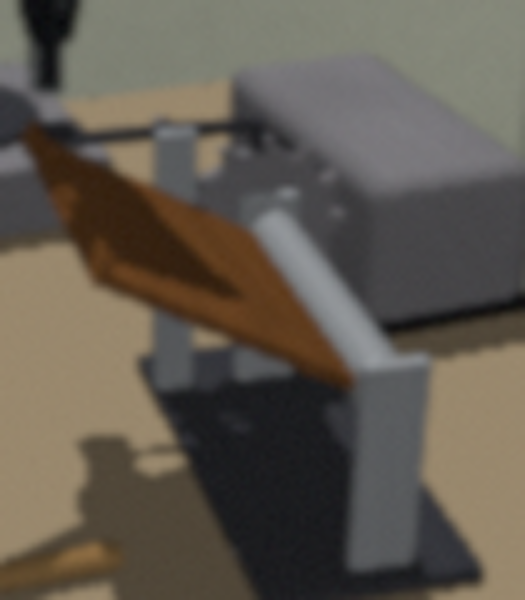

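Emit:
{"fn": "drive_tool", "kwargs": {
  "deltas": [
    [[0.002, 0, -0.012], 0],
    [[0, 0, -0.012], 0],
    [[0, 0, 0], 0]
  ]
}}

```text
time_s: 2.3
eef_pos: [0.5628, 0.2866, 0.212]
eef_rot: [0.001, 0.057, 0.998, 0.002]
wrist_force: [-0.1, -0.4, -0.2]
opening: -0.002
```

Run:
```python
from h import *
t=snap("top")
crop(t,"t2",130,120,270,220,5)
print(get_obs()["eef_pos"],get_obs()["time_s"],get_obs()["wrist_force"])
```

```text
[0.56315767 0.28667659 0.21287406] 2.35 [-0.31690847 -0.11439911  0.01549389]
```

View pics/t2.png

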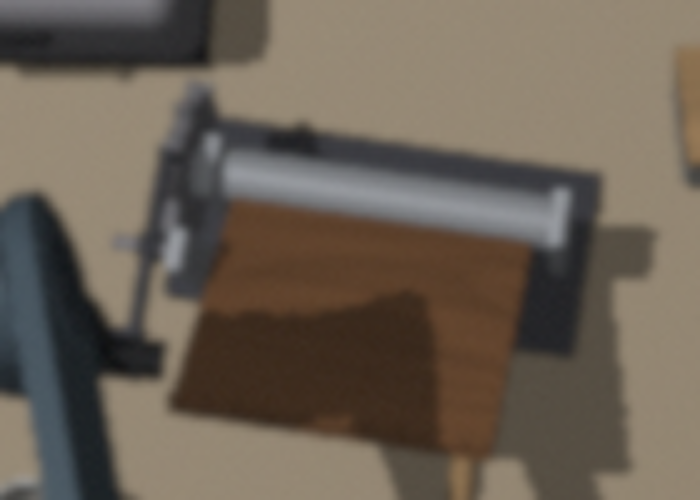

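Emit:
{"fn": "drive_tool", "kwargs": {
  "deltas": [
    [[0, -0.003, -0.01], 0],
    [[0, 0, -0.01], 0],
    [[0, 0, -0.006], 0]
  ]
}}

```text
time_s: 2.65
eef_pos: [0.5649, 0.2858, 0.19]
eef_rot: [0.005, 0.057, 0.998, 0.004]
wrist_force: [0.9, -1.7, 3.0]
opening: -0.002
```

```bash
cat > look.py <<'E'
import sys
from h import *
n=sys.argv[1]
s=snap("side")
crop(s,n,195,105,310,225,5)
o=get_obs();print(o["eef_pos"],o["time_s"],o["wrist_force"])
for a in np.arange(-.6,.61,.1): print(round(a,2),((proj(s,edge(a))-[195,105])*5).round().tolist())
E
python3 look.py s3
```

```text
[0.56455977 0.28568565 0.18910475] 2.7 [0.1524438  0.25698421 2.08967773]
-0.6 [[89.0, 412.0], [164.0, 586.0]]
-0.5 [[74.0, 393.0], [146.0, 566.0]]
-0.4 [[61.0, 372.0], [132.0, 543.0]]
-0.3 [[50.0, 349.0], [120.0, 519.0]]
-0.2 [[42.0, 325.0], [111.0, 493.0]]
-0.1 [[37.0, 300.0], [106.0, 465.0]]
-0.0 [[34.0, 273.0], [103.0, 435.0]]
0.1 [[34.0, 246.0], [104.0, 405.0]]
0.2 [[37.0, 218.0], [108.0, 374.0]]
0.3 [[44.0, 190.0], [116.0, 343.0]]
0.4 [[53.0, 163.0], [128.0, 311.0]]
0.5 [[66.0, 136.0], [143.0, 280.0]]
0.6 [[81.0, 109.0], [161.0, 250.0]]
```

View pics/s3.png

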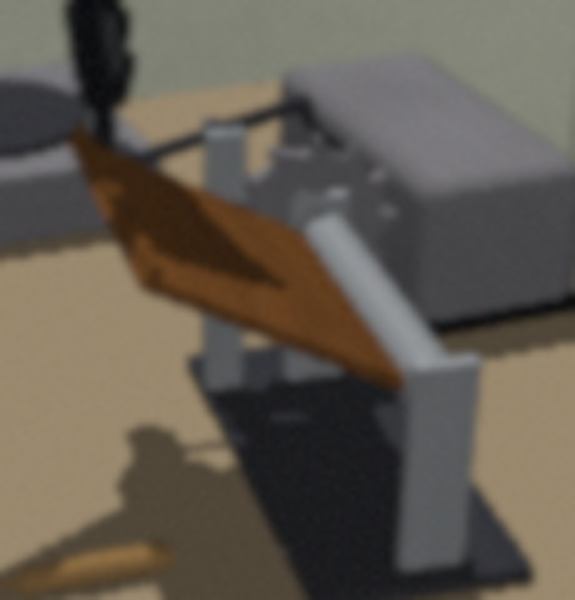

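Emit:
{"fn": "drive_tool", "kwargs": {
  "deltas": [
    [[0, 0, 0], 0],
    [[0, 0, 0], 0],
    [[0, 0, 0], 0]
  ]
}}

```text
time_s: 3.0
eef_pos: [0.5646, 0.2857, 0.1895]
eef_rot: [0.004, 0.057, 0.998, 0.005]
wrist_force: [-1.2, 0.5, 1.9]
opening: -0.001
```

```bash
python3 look.py s4 | head -1
```

```text
[0.564607   0.28570388 0.18952744] 3.05 [-1.92853322 -0.60183306  2.82432905]
```

View pics/s4.png

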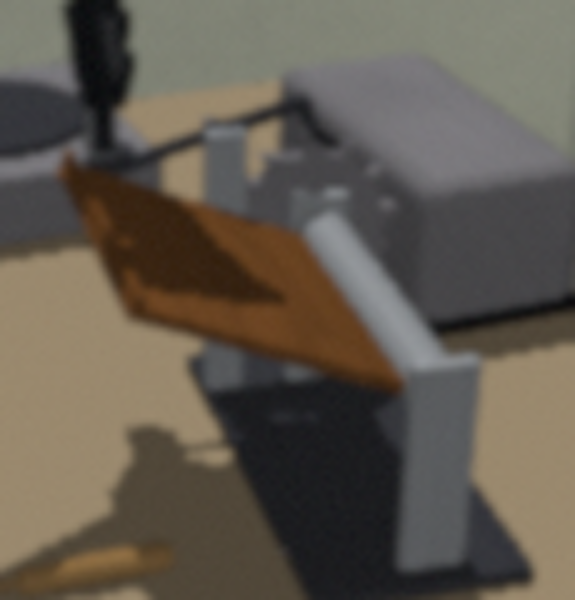

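Emit:
{"fn": "drive_tool", "kwargs": {
  "deltas": [
    [[0, 0, 0], 0],
    [[0, 0, 0], 0],
    [[0, 0, 0.03], 0],
    [[0, 0, 0.04], 0],
    [[0, 0, 0.02], 0],
    [[0, 0, 0], 0]
  ]
}}

```text
time_s: 3.65
eef_pos: [0.5631, 0.2848, 0.2798]
eef_rot: [0.002, 0.057, 0.998, 0.003]
wrist_force: [-0.1, 0.7, -0.6]
opening: -0.005
```

```bash
python3 look.py s5 | head -1
```

```text
[0.56258081 0.28466939 0.27820797] 3.7 [-0.53533307  0.63844046 -0.17975128]
```

View pics/s5.png

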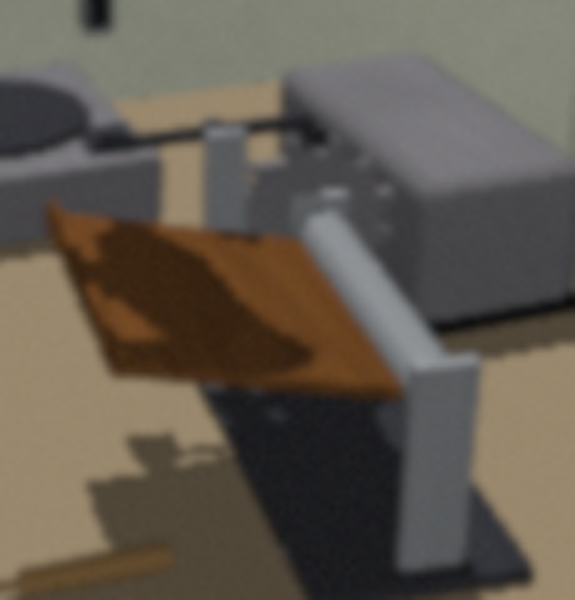

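Emit:
{"fn": "drive_tool", "kwargs": {
  "deltas": [
    [[0, -0.01, 0.03], 0],
    [[-0.01, -0.045, 0.01], 0],
    [[-0.01, -0.048, 0], 0],
    [[-0.01, -0.048, 0], 0],
    [[-0.01, -0.048, 0], 0],
    [[-0.01, -0.048, 0], 0],
    [[-0.01, -0.048, 0], 0],
    [[-0.01, -0.048, 0], 0],
    [[-0.01, -0.048, 0], 0],
    [[-0.01, -0.048, 0], 0]
  ],
  "gripper": 1
}}

```text
time_s: 4.7
eef_pos: [0.4612, -0.1583, 0.2973]
eef_rot: [-0.011, 0.052, 0.999, 0.004]
wrist_force: [0.8, -0.2, 0.3]
opening: 1.001
```

```bash
python3 look.py s6 | head -1; python3 -c "
from h import *
c=snap('side','s6f')"
```

```text
[ 0.45949634 -0.16531893  0.29685409] 4.75 [-0.30787295 -4.57523916  0.32748492]
```

View pics/s6.png

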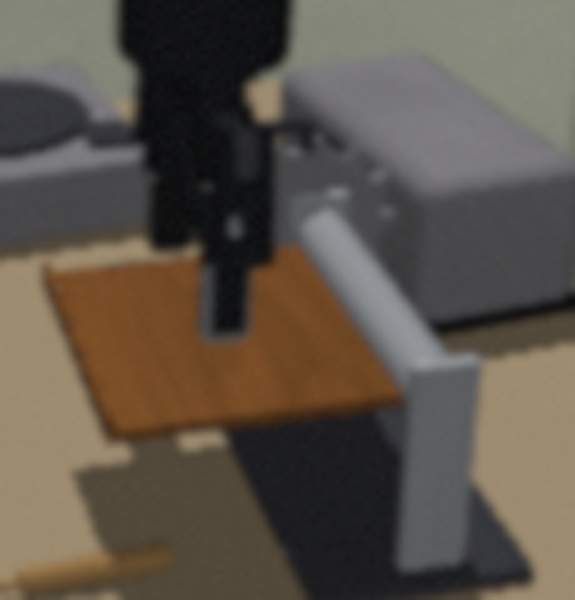

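View pics/s6f.png

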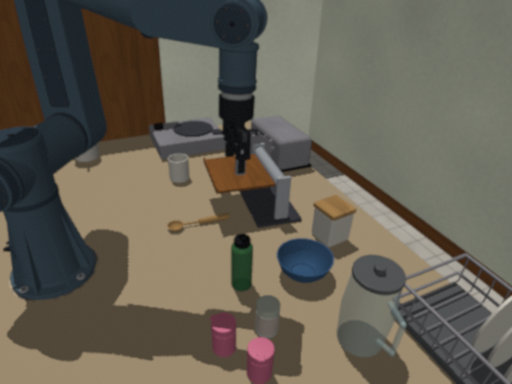

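Emit:
{"fn": "drive_tool", "kwargs": {
  "deltas": [
    [[-0.004, -0.03, -0.02], 0],
    [[-0.003, -0.025, -0.02], 0],
    [[0, -0.012, -0.02], 0],
    [[0, -0.004, -0.02], 0],
    [[0, 0, -0.01], 0],
    [[0, 0, 0], 0],
    [[0, 0, 0], 0]
  ]
}}

```text
time_s: 5.5
eef_pos: [0.45, -0.2304, 0.1947]
eef_rot: [-0.016, 0.056, 0.998, 0.008]
wrist_force: [-0.4, -0.7, -0.3]
opening: 1.0
```

Run:
```python
from h import *
t=snap("top");s=snap("side")
crop(t,"t7",130,120,380,270,3); crop(s,"s7",170,105,330,305,3)
o=get_obs();print(o["eef_pos"],o["eef_rot"],o["time_s"])
```

```text
[ 0.45034083 -0.2307195   0.19539622] [-0.01575938  0.05632546  0.9982598   0.00751365] 5.6
```

View pics/t7.png

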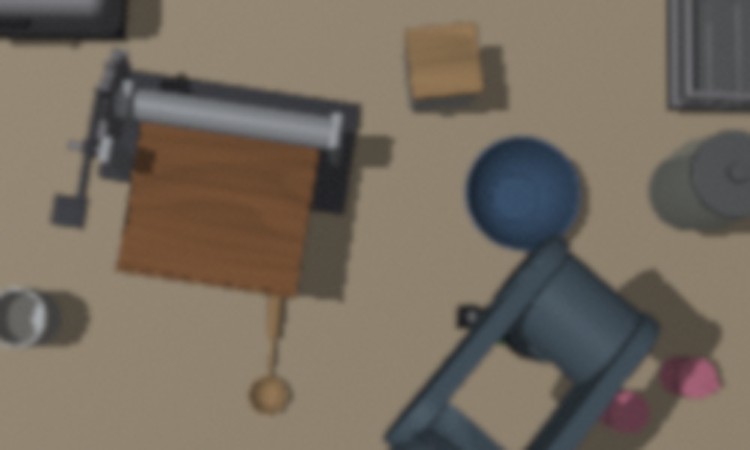

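View pics/s7.png

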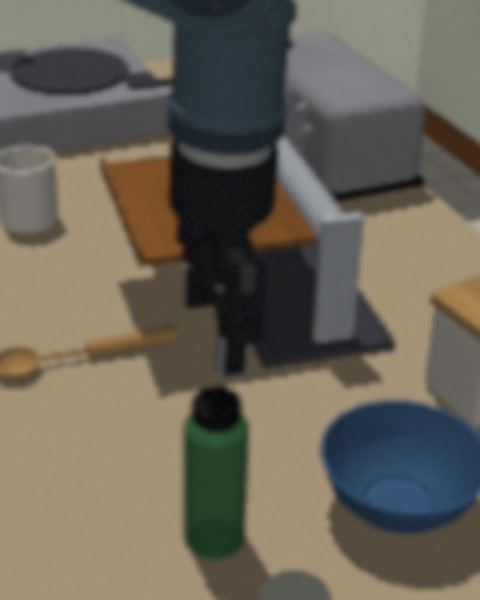

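Emit:
{"fn": "drive_tool", "kwargs": {
  "deltas": [
    [[0.004, -0.008, -0.005], 0],
    [[0, 0, -0.02], 0],
    [[0, 0, -0.025], 0],
    [[0, 0, -0.025], 0],
    [[0, 0, -0.02], 0],
    [[0, 0, -0.01], 0],
    [[0, 0, 0], 0]
  ]
}}

```text
time_s: 6.3
eef_pos: [0.4608, -0.2438, 0.0933]
eef_rot: [-0.009, 0.055, 0.998, 0.002]
wrist_force: [-0.3, 1.3, -0.3]
opening: 0.997
```

Run:
```python
from h import *
s=snap("side")
crop(s,"s8",170,185,330,305,4)
o=get_obs();print(o["eef_pos"],o["eef_rot"],o["time_s"],o["wrist_force"])
```

```text
[ 0.46121259 -0.24413083  0.09408403] [-0.0084137   0.05512038  0.99844279  0.00171462] 6.35 [-0.57571631  0.53771717  0.29942563]
```

View pics/s8.png

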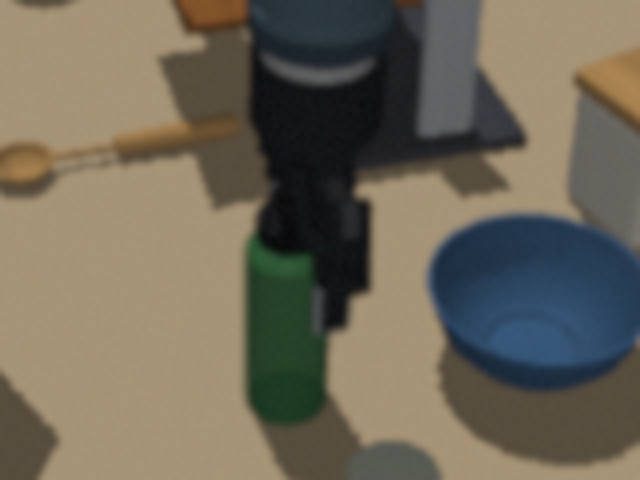

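Emit:
{"fn": "drive_tool", "kwargs": {
  "deltas": [
    [[-0.007, 0.005, -0.008], 0],
    [[0, 0, 0], 0],
    [[0, 0, 0], 0]
  ]
}}

```text
time_s: 6.65
eef_pos: [0.4554, -0.2401, 0.0883]
eef_rot: [-0.006, 0.055, 0.998, 0.0]
wrist_force: [0.0, -0.0, -0.1]
opening: 1.0
```

Run:
```python
from h import *
s=snap("side")
crop(s,"s9",170,185,330,305,4)
o=get_obs();print(o["eef_pos"],o["eef_rot"],o["time_s"],o["wrist_force"])
e=o["eef_pos"];q=o["eef_rot"];r=R.from_quat([q[1],q[2],q[3],q[0]]).as_matrix()
for d in(-.05,.05): print((proj(s,e+r@[0,d,-.013])-[170,185])*4)
```

```text
[ 0.45516977 -0.23995974  0.08811445] [-6.68890306e-03  5.49736474e-02  9.98465341e-01  3.45835757e-04] 6.7 [ 0.02886068 -0.20374269  0.52146361]
[[316.42865686 338.05411997]]
[[269.64020268 231.5686716 ]]
```

View pics/s9.png

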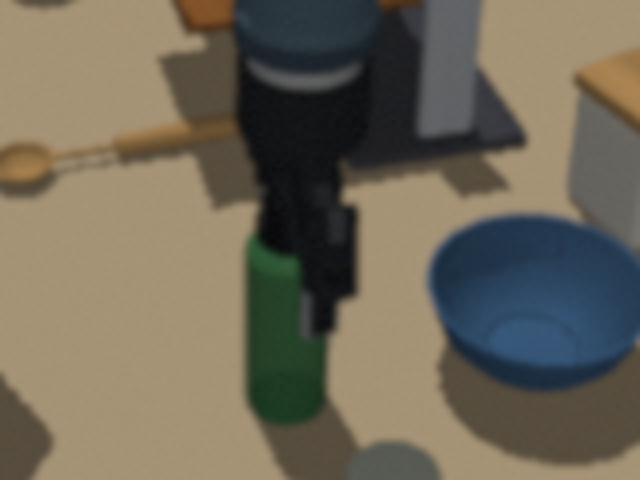

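Emit:
{"fn": "drive_tool", "kwargs": {
  "deltas": [
    [[-0.001, 0, -0.003], 0],
    [[0, 0, 0], 0],
    [[0, 0, 0], 0],
    [[0, 0, 0], 0],
    [[0, 0, 0], 0],
    [[0, 0, 0], 0],
    [[0, 0, 0], 0],
    [[0, 0, 0], 0]
  ],
  "gripper": 0
}}

```text
time_s: 7.5
eef_pos: [0.4551, -0.2397, 0.0866]
eef_rot: [-0.006, 0.055, 0.998, 0.0]
wrist_force: [-0.1, 1.8, 1.6]
opening: 0.623
```

Run:
```python
from h import *
s=snap("side")
crop(s,"s10",170,185,330,305,4)
o=get_obs();print(o["eef_pos"],o["eef_rot"],o["time_s"],o["wrist_force"],o["opening"])
```

```text
[ 0.45505469 -0.2396359   0.08653734] [-5.70238150e-03  5.50301707e-02  9.98468268e-01  5.30343168e-04] 7.55 [-0.86480922  0.0591292   1.44448072] 0.6235864368435856
```

View pics/s10.png

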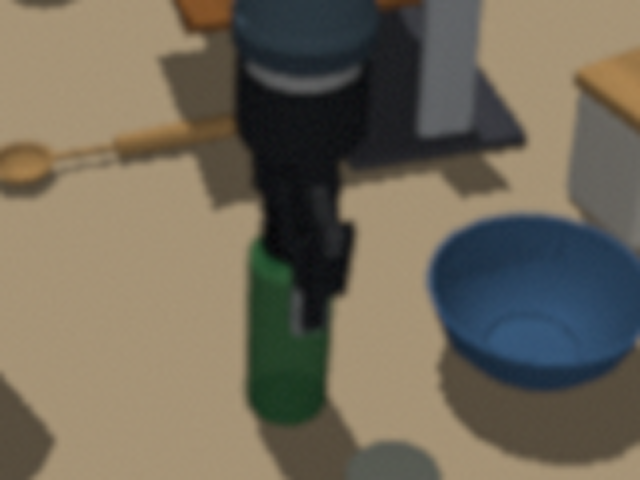

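Emit:
{"fn": "drive_tool", "kwargs": {
  "deltas": [
    [[0, 0, 0.02], 0],
    [[0, 0, 0.03], 0],
    [[0, 0, 0.03], 0],
    [[0, 0, 0.03], 0],
    [[0, 0, 0.03], 0],
    [[0, 0.01, 0.03], 0],
    [[0.005, 0.02, 0.02], 0],
    [[0.01, 0.025, 0.01], 0],
    [[0.015, 0.03, 0], 0],
    [[0.015, 0.03, 0], 0]
  ]
}}

```text
time_s: 8.55
eef_pos: [0.4936, -0.1218, 0.2861]
eef_rot: [-0.012, 0.06, 0.998, 0.003]
wrist_force: [0.5, -0.0, -4.4]
opening: 0.624
```

Emit:
{"fn": "drive_tool", "kwargs": {
  "deltas": [
    [[0.015, 0.03, 0], 0],
    [[0.015, 0.03, 0], 0],
    [[0.015, 0.03, 0], 0],
    [[0.015, 0.03, 0], 0],
    [[0.01, 0.02, 0], 0],
    [[0.005, 0.01, 0], 0],
    [[0, 0, 0], 0],
    [[0, 0, 0], 0]
  ]
}}

```text
time_s: 9.35
eef_pos: [0.5684, 0.0372, 0.2786]
eef_rot: [-0.017, 0.058, 0.998, 0.003]
wrist_force: [-0.9, -1.3, -4.4]
opening: 0.617
```

Run:
```python
from h import *
s=snap("side")
crop(s,"s11",180,65,330,205,4)
o=get_obs();print(o["eef_pos"],o["eef_rot"],o["time_s"],o["wrist_force"],o["opening"])
```

```text
[0.56828832 0.0370259  0.27862599] [-0.01726362  0.05797706  0.99816316  0.00330608] 9.4 [-1.00876568 -0.9446021  -3.9362763 ] 0.6227167163447712
```

View pics/s11.png

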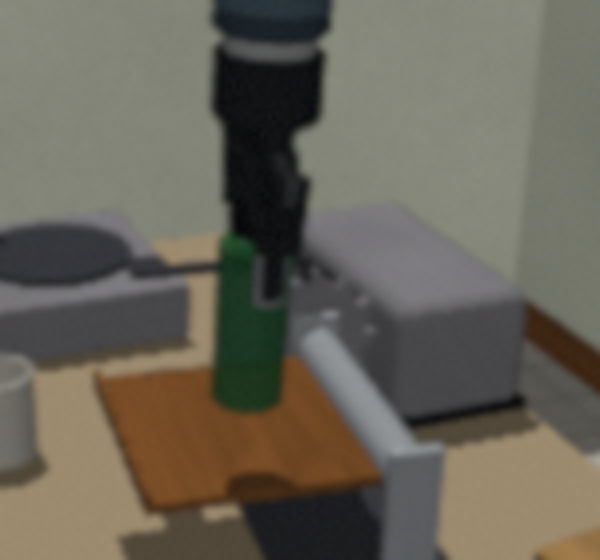

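Emit:
{"fn": "drive_tool", "kwargs": {
  "deltas": [
    [[0.015, 0.02, 0], 0],
    [[0.02, 0.025, 0], 0],
    [[0.018, 0.02, 0], 0],
    [[0.006, 0.008, 0], 0],
    [[0, 0, 0], 0],
    [[0, 0, 0], 0]
  ]
}}

```text
time_s: 10.0
eef_pos: [0.6273, 0.1031, 0.2784]
eef_rot: [-0.018, 0.063, 0.998, 0.002]
wrist_force: [0.3, 0.3, -5.0]
opening: 0.621
```

Run:
```python
from h import *
o=get_obs();print(o["eef_pos"],o["eef_rot"],o["time_s"],o["wrist_force"],o["opening"])
```

```text
[0.62732373 0.10307971 0.27838583] [-0.01822739  0.06332227  0.99782552  0.00150856] 10.0 [ 0.27256499  0.2512456  -5.02560352] 0.6214865126698409
```

Emit:
{"fn": "drive_tool", "kwargs": {
  "deltas": [
    [[0, 0, -0.015], 0],
    [[0, 0, -0.02], 0],
    [[0, 0, -0.015], 0],
    [[0, 0, -0.005], 0],
    [[0, 0, 0], 0]
  ]
}}

```text
time_s: 10.5
eef_pos: [0.6245, 0.0986, 0.219]
eef_rot: [-0.019, 0.066, 0.998, 0.001]
wrist_force: [-0.6, -0.5, -4.3]
opening: 0.621
```

Run:
```python
from h import *
s=snap("side")
crop(s,"s12",200,85,320,205,5)
o=get_obs();print(o["eef_pos"],o["eef_rot"],o["time_s"],o["wrist_force"],o["opening"])
```

```text
[0.6246955  0.09863156 0.21943054] [-1.90277056e-02  6.55547104e-02  9.97667232e-01  7.87954966e-04] 10.55 [-0.13965373  0.22926823 -4.62795376] 0.6258189810660876
```

View pics/s12.png

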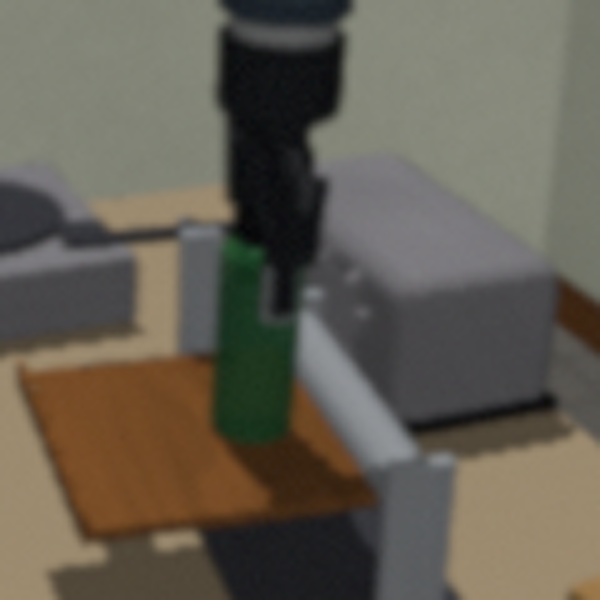

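Emit:
{"fn": "drive_tool", "kwargs": {
  "deltas": [
    [[0, 0, -0.003], 0],
    [[0, 0, -0.002], 0],
    [[0, 0, 0], 0]
  ]
}}

```text
time_s: 10.85
eef_pos: [0.6262, 0.0985, 0.2171]
eef_rot: [-0.017, 0.066, 0.998, 0.001]
wrist_force: [-0.5, -0.5, -3.9]
opening: 0.623
```

Emit:
{"fn": "drive_tool", "kwargs": {
  "deltas": [
    [[0, 0, -0.003], 0],
    [[0, 0, -0.002], 0],
    [[0, 0, 0], 0]
  ]
}}

```text
time_s: 11.15
eef_pos: [0.6287, 0.0986, 0.2171]
eef_rot: [-0.013, 0.065, 0.998, 0.001]
wrist_force: [0.3, -0.8, -4.0]
opening: 0.623
```

Emit:
{"fn": "drive_tool", "kwargs": {
  "deltas": [
    [[-0.002, 0, -0.006], 0],
    [[0, 0, 0], 0]
  ]
}}

```text
time_s: 11.35
eef_pos: [0.6301, 0.0989, 0.2171]
eef_rot: [-0.007, 0.065, 0.998, 0.001]
wrist_force: [-0.5, 0.8, -5.4]
opening: 0.623
```

Run:
```python
from h import *
s=snap("side")
crop(s,"s13",200,85,320,205,5)
o=get_obs();print(o["eef_pos"],o["eef_rot"],o["time_s"],o["wrist_force"],o["opening"])
```

```text
[0.63012122 0.0989255  0.2168717 ] [-0.00728761  0.06507984  0.99785276  0.00117095] 11.4 [ 1.26356129 -0.52436271 -3.29115162] 0.6255072219592398
```

View pics/s13.png

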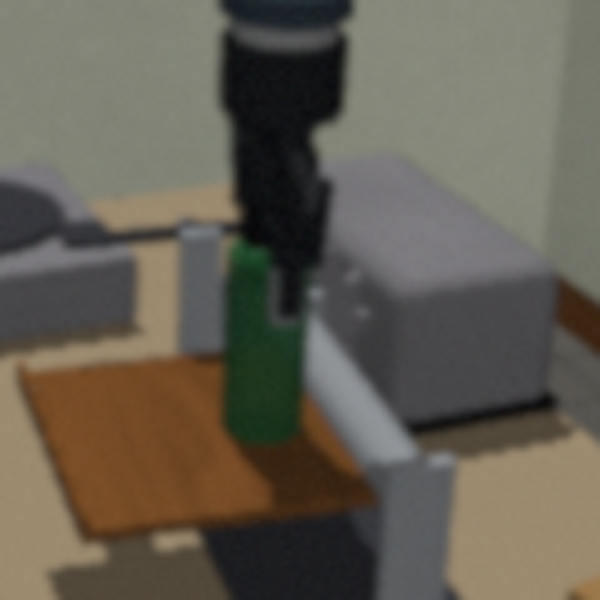

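Emit:
{"fn": "drive_tool", "kwargs": {
  "deltas": [
    [[-0.004, 0, -0.01], 0],
    [[0, 0, 0], 0]
  ]
}}

```text
time_s: 11.6
eef_pos: [0.6316, 0.1019, 0.2163]
eef_rot: [0.001, 0.065, 0.998, 0.004]
wrist_force: [-0.4, -0.9, -4.6]
opening: 0.616
```

Run:
```python
from h import *
s=snap("side","s14")
o=get_obs()
for k,v in o.items(): print(k,np.round(v,3))
```

```text
time_s 11.65
q [-0.03   0.332  1.453  0.008  1.354 -1.473]
dq [-0.007  0.027  0.022 -0.018 -0.002  0.002]
joint_efforts [-1.0000e-01 -5.2047e+01 -3.4527e+01  3.8000e-02  2.7000e-01 -0.0000e+00]
eef_pos [0.632 0.102 0.216]
eef_rot [0.001 0.065 0.998 0.004]
wrist_force [ 0.196  0.385 -3.959]
torque [-0.086 -0.016  0.017]
opening 0.621
```

View pics/s14.png

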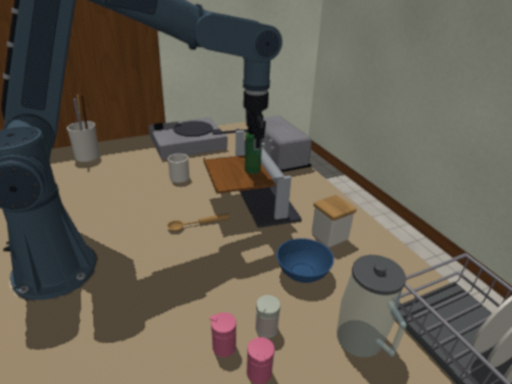

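Emit:
{"fn": "drive_tool", "kwargs": {
  "deltas": [
    [[0, 0, 0], 0],
    [[0, 0, 0], 0],
    [[0, 0, 0], 0],
    [[0, 0, 0], 0],
    [[0, 0, 0], 0]
  ],
  "gripper": 1
}}

```text
time_s: 12.15
eef_pos: [0.6301, 0.1011, 0.2124]
eef_rot: [-0.001, 0.065, 0.998, 0.004]
wrist_force: [0.5, 1.1, -0.1]
opening: 0.999
```

Run:
```python
from h import *
s=snap("side")
crop(s,"s15",200,85,320,205,5)
o=get_obs();print(o["eef_pos"],o["eef_rot"],o["time_s"],o["wrist_force"],o["opening"])
```

```text
[0.63007121 0.10104602 0.21230678] [-0.00151516  0.06494941  0.99788054  0.00370329] 12.2 [-0.19196038 -0.10909769 -0.24012995] 0.9980389614572983
```

View pics/s15.png

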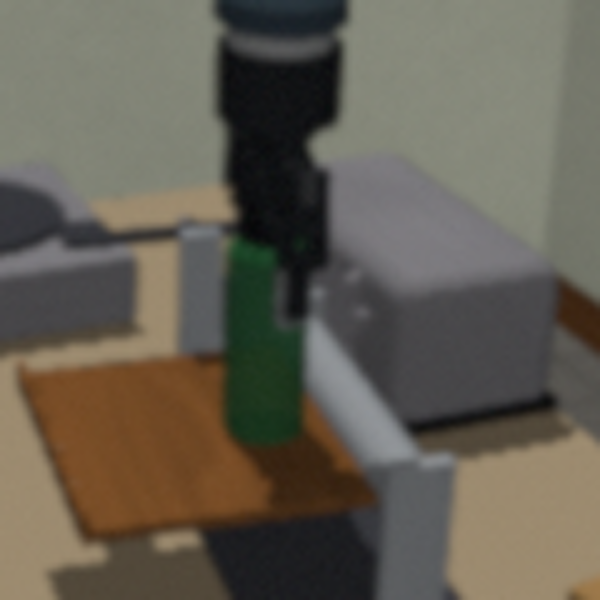

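Emit:
{"fn": "drive_tool", "kwargs": {
  "deltas": [
    [[0, 0, 0.02], 0],
    [[0, 0, 0.03], 0],
    [[0, 0, 0.04], 0],
    [[0, 0, 0.04], 0],
    [[-0.01, -0.02, 0.01], 0],
    [[-0.015, -0.04, 0], 0],
    [[-0.015, -0.046, 0], 0],
    [[-0.015, -0.046, 0], 0],
    [[-0.015, -0.046, 0], 0],
    [[-0.015, -0.046, 0], 0]
  ]
}}

```text
time_s: 13.2
eef_pos: [0.5405, -0.1447, 0.3561]
eef_rot: [-0.002, 0.059, 0.998, 0.003]
wrist_force: [1.2, -0.3, 0.1]
opening: 1.004
```

Emit:
{"fn": "drive_tool", "kwargs": {
  "deltas": [
    [[-0.015, -0.046, 0], 0],
    [[-0.015, -0.046, 0], 0],
    [[-0.015, -0.046, -0.01], 0],
    [[-0.015, -0.04, -0.02], 0],
    [[-0.01, -0.02, -0.02], 0],
    [[0, -0.01, -0.02], 0],
    [[0, 0, 0], 0],
    [[0, 0, 0], 0]
  ]
}}

```text
time_s: 14.0
eef_pos: [0.4631, -0.3662, 0.2856]
eef_rot: [-0.001, 0.064, 0.998, 0.002]
wrist_force: [0.5, -0.4, 0.0]
opening: 1.001
```

Run:
```python
from h import *
s=snap("side","s16"); t=snap("top")
crop(t,"t16",130,120,270,220,5)
o=get_obs();print(o["eef_pos"],o["eef_rot"],o["time_s"],o["wrist_force"],o["opening"])
```

```text
[ 0.46350288 -0.36572382  0.28601211] [-7.64019254e-04  6.38587704e-02  9.97957539e-01  1.49141495e-03] 14.1 [ 0.00486427 -0.04072068 -0.36282674] 0.9966632598076722
```

View pics/s16.png

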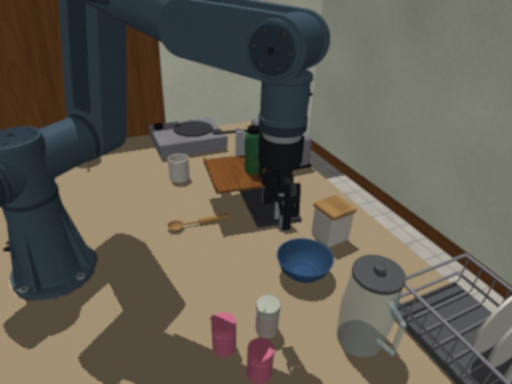

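View pics/t16.png

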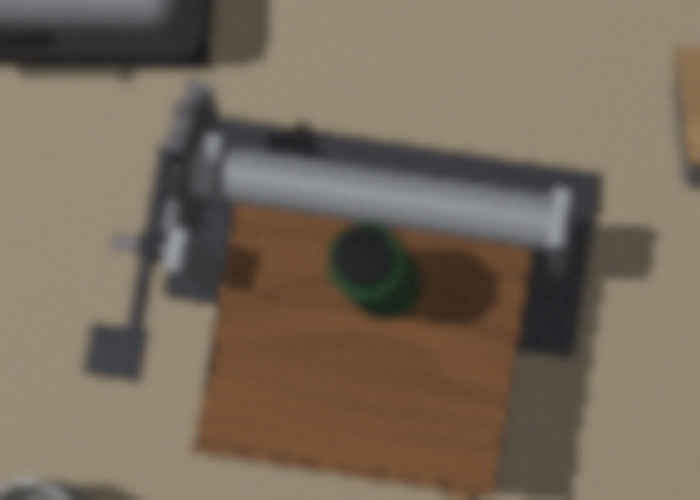

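Emit:
{"fn": "drive_tool", "kwargs": {
  "deltas": [
    [[-0.005, -0.012, -0.02], 0],
    [[-0.004, -0.008, -0.03], 0],
    [[-0.001, -0.002, -0.04], 0],
    [[0, 0, -0.04], 0],
    [[0, 0, -0.02], 0],
    [[0, 0, 0], 0],
    [[0, 0, 0], 0]
  ]
}}

```text
time_s: 14.8
eef_pos: [0.4616, -0.3861, 0.1447]
eef_rot: [0.007, 0.058, 0.998, -0.006]
wrist_force: [-0.1, -0.0, 1.3]
opening: 0.996
```

Run:
```python
from h import *
s=snap("side"); 
crop(s,"s17",200,240,330,370,5)
o=get_obs();print(o["eef_pos"],o["eef_rot"],o["time_s"],o["wrist_force"],o["opening"])
print((proj(s,[[.453,-.388,.084],[.453,-.388,0]])-[200,240])*5)
```

```text
[ 0.46169814 -0.38613159  0.14499908] [ 0.0069158   0.05808674  0.99826946 -0.00601581] 14.85 [0.10438917 1.0633028  0.3600641 ] 0.9990714767179717
[[343.00375118 323.50977501]
 [332.76881964 449.6426139 ]]
```

View pics/s17.png

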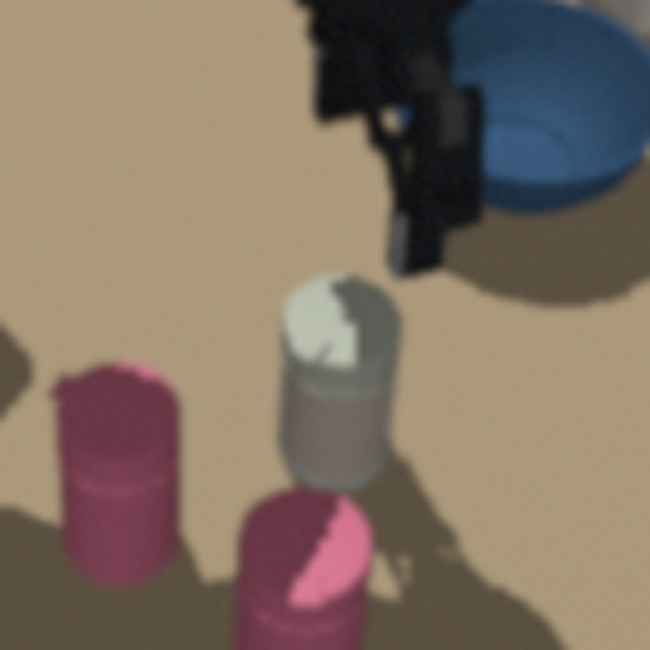

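Emit:
{"fn": "drive_tool", "kwargs": {
  "deltas": [
    [[-0.01, -0.002, -0.005], 0],
    [[-0.003, 0, -0.015], 0],
    [[0, 0, -0.02], 0],
    [[0, 0, -0.015], 0],
    [[0, 0, 0], 0]
  ]
}}

```text
time_s: 15.35
eef_pos: [0.4495, -0.3912, 0.0933]
eef_rot: [0.011, 0.058, 0.998, -0.011]
wrist_force: [0.2, 0.1, -0.7]
opening: 1.003
```

Emit:
{"fn": "drive_tool", "kwargs": {
  "deltas": [
    [[0.003, 0.003, -0.01], 0],
    [[0, 0, -0.02], 0],
    [[0, 0, -0.015], 0],
    [[0, 0, -0.005], 0],
    [[0, 0, 0], 0]
  ]
}}

```text
time_s: 15.85
eef_pos: [0.4536, -0.3892, 0.0426]
eef_rot: [0.012, 0.058, 0.998, -0.012]
wrist_force: [0.9, 1.8, 0.3]
opening: 1.001
```

Run:
```python
from h import *
s=snap("side"); 
crop(s,"s18",200,240,330,370,5)
o=get_obs();print(o["eef_pos"],o["eef_rot"],o["time_s"],o["wrist_force"],o["opening"])
```

```text
[ 0.45366654 -0.38935019  0.04303063] [ 0.01238053  0.05825956  0.99814909 -0.01228563] 15.9 [-0.24161198 -0.29821161 -0.07406659] 1.0016857222484743
```

View pics/s18.png

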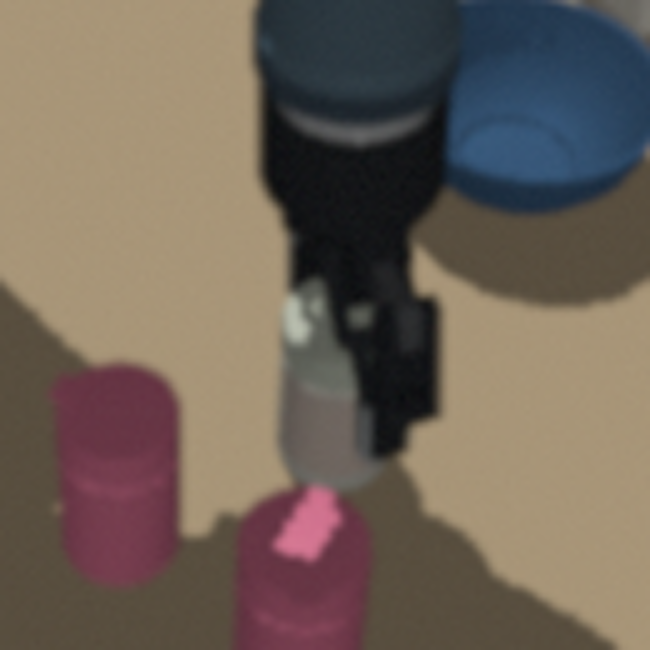

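Centred on the white jar; close.

Emit:
{"fn": "drive_tool", "kwargs": {
  "deltas": [
    [[0, 0, 0], 0],
    [[0, 0, 0], 0],
    [[0, 0, 0], 0],
    [[0, 0, 0], 0],
    [[0, 0, 0], 0],
    [[0, 0, 0], 0],
    [[0, 0, 0], 0]
  ],
  "gripper": 0
}}

```text
time_s: 16.6
eef_pos: [0.4549, -0.3906, 0.0459]
eef_rot: [0.014, 0.058, 0.998, -0.014]
wrist_force: [-0.1, 0.7, -1.6]
opening: 0.594
```

Emit:
{"fn": "drive_tool", "kwargs": {
  "deltas": [
    [[0, 0, 0.02], 0],
    [[0, 0, 0.03], 0],
    [[0, 0, 0.035], 0],
    [[0, 0, 0.035], 0],
    [[0, 0.01, 0.035], 0],
    [[0.003, 0.02, 0.035], 0],
    [[0.005, 0.03, 0.02], 0],
    [[0.007, 0.04, 0.01], 0],
    [[0.007, 0.042, 0], 0],
    [[0.007, 0.042, 0], 0]
  ]
}}

```text
time_s: 17.6
eef_pos: [0.4801, -0.2031, 0.272]
eef_rot: [0.013, 0.063, 0.998, -0.012]
wrist_force: [0.3, 0.5, -1.9]
opening: 0.597
```

Emit:
{"fn": "drive_tool", "kwargs": {
  "deltas": [
    [[0.007, 0.042, 0], 0],
    [[0.007, 0.042, 0], 0],
    [[0.007, 0.042, 0], 0],
    [[0.007, 0.042, 0], 0],
    [[0.007, 0.04, 0], 0],
    [[0.005, 0.03, 0], 0],
    [[0.003, 0.02, 0], 0],
    [[0, 0, 0], 0],
    [[0, 0, 0], 0]
  ]
}}

```text
time_s: 18.5
eef_pos: [0.5216, 0.0711, 0.2719]
eef_rot: [0.014, 0.06, 0.998, -0.012]
wrist_force: [0.5, 0.3, -1.6]
opening: 0.597
```

Run:
```python
from h import *
s=snap("side"); 
crop(s,"s19",170,65,330,205,4)
o=get_obs();print(o["eef_pos"],o["eef_rot"],o["time_s"],o["wrist_force"],o["opening"])
```

```text
[0.52156379 0.07081192 0.27193362] [ 0.01369345  0.06045229  0.9980063  -0.0118927 ] 18.55 [ 1.11690277 -0.41419953 -1.18108079] 0.5948133316374108
```

View pics/s19.png

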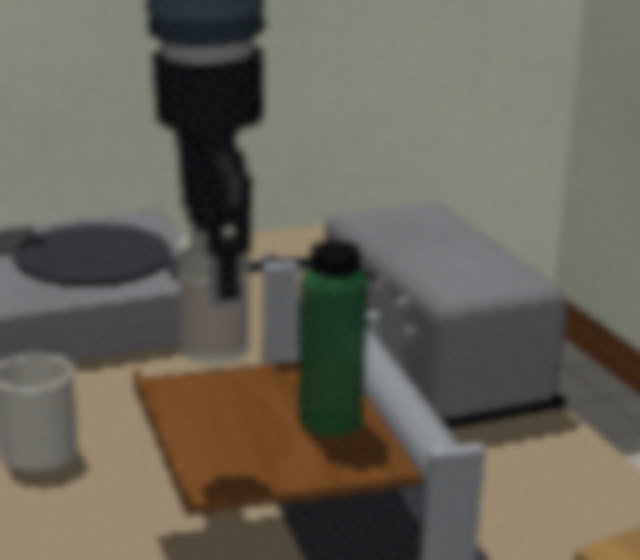

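Emit:
{"fn": "drive_tool", "kwargs": {
  "deltas": [
    [[0.008, 0.02, 0], 0],
    [[0.003, 0.01, -0.01], 0],
    [[0, 0.002, -0.02], 0],
    [[0, 0, -0.02], 0],
    [[0, 0, -0.015], 0],
    [[0, 0, 0], 0]
  ]
}}

```text
time_s: 19.15
eef_pos: [0.5323, 0.0974, 0.2023]
eef_rot: [0.013, 0.064, 0.998, -0.013]
wrist_force: [-0.3, 0.4, -1.7]
opening: 0.597
```

Run:
```python
from h import *
s=snap("side"); t=snap("top")
crop(s,"s20",190,85,320,205,5);crop(t,"t20",130,120,270,220,5)
o=get_obs();print(o["eef_pos"],o["eef_rot"],o["time_s"],o["wrist_force"],o["opening"])
```

```text
[0.53376438 0.09752784 0.204845  ] [ 0.0150715   0.0640163   0.99774773 -0.0131997 ] 19.25 [ 1.12148343  0.07323084 -0.91279757] 0.5988977410010025
```

View pics/s20.png

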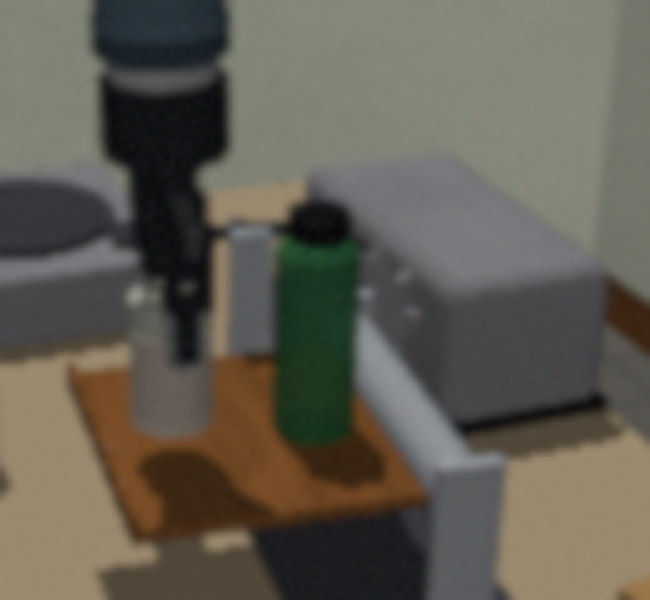

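Emit:
{"fn": "drive_tool", "kwargs": {
  "deltas": [
    [[0, 0, -0.012], 0],
    [[0, 0, -0.008], 0],
    [[0, 0, -0.004], 0],
    [[0, 0, 0], 0]
  ]
}}

```text
time_s: 19.65
eef_pos: [0.5353, 0.0966, 0.1813]
eef_rot: [0.017, 0.065, 0.998, -0.013]
wrist_force: [-0.1, 0.5, -0.6]
opening: 0.601
```

Emit:
{"fn": "drive_tool", "kwargs": {
  "deltas": [
    [[0, 0, -0.006], 0],
    [[0, 0, 0], 0]
  ]
}}

```text
time_s: 19.85
eef_pos: [0.5357, 0.0967, 0.1752]
eef_rot: [0.018, 0.064, 0.998, -0.013]
wrist_force: [-0.2, 0.2, -1.9]
opening: 0.599
```

Run:
```python
from h import *
s=snap("side"); t=snap("top")
crop(s,"s21",190,85,320,205,5)
o=get_obs();print(o["eef_pos"],o["eef_rot"],o["time_s"],o["wrist_force"],o["opening"])
```

```text
[0.53615458 0.09667915 0.17605077] [ 0.0182889   0.06448812  0.99766366 -0.01319193] 19.95 [ 0.71449768  0.10665373 -1.14473265] 0.5960223229089588
```

View pics/s21.png

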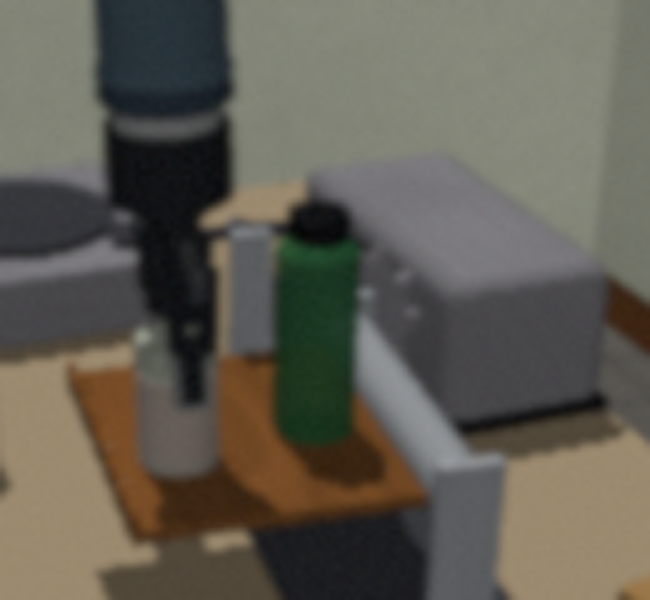

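Emit:
{"fn": "drive_tool", "kwargs": {
  "deltas": [
    [[-0.002, 0, -0.005], 0],
    [[0, 0, 0], 0]
  ]
}}

```text
time_s: 20.15
eef_pos: [0.5366, 0.0967, 0.1739]
eef_rot: [0.022, 0.064, 0.998, -0.013]
wrist_force: [-2.6, -0.5, 3.3]
opening: 0.596
```

Emit:
{"fn": "drive_tool", "kwargs": {
  "deltas": [
    [[-0.002, 0, -0.005], 0],
    [[0, 0, 0], 0]
  ]
}}

```text
time_s: 20.35
eef_pos: [0.537, 0.0967, 0.1738]
eef_rot: [0.025, 0.064, 0.998, -0.013]
wrist_force: [-3.0, -0.6, 3.6]
opening: 0.596
```

Run:
```python
from h import *
s=snap("side")
crop(s,"s22",190,85,320,205,5)
o=get_obs();print(o["eef_pos"],o["eef_rot"],o["time_s"],o["wrist_force"],o["opening"])
x,y=o["eef_pos"][:2]
a=np.linspace(0,6.28,13)
for z in(.13,.135): print(((proj(s,np.c_[x+.026*np.cos(a),y+.026*np.sin(a),0*a+z])-[190,85])*5)[:,1].max(),(proj(s,[x,y,z])-[190,85])*5)
```

```text
[0.53706342 0.09675058 0.1737964 ] [ 0.02501016  0.0644238   0.99752542 -0.01292698] 20.4 [-2.40288846  0.02590546  5.4257515 ] 0.5929341197782868
475.6270765576065 [[179.82276223 455.57816099]]
468.583761373318 [[179.76410403 448.62561356]]
```

View pics/s22.png

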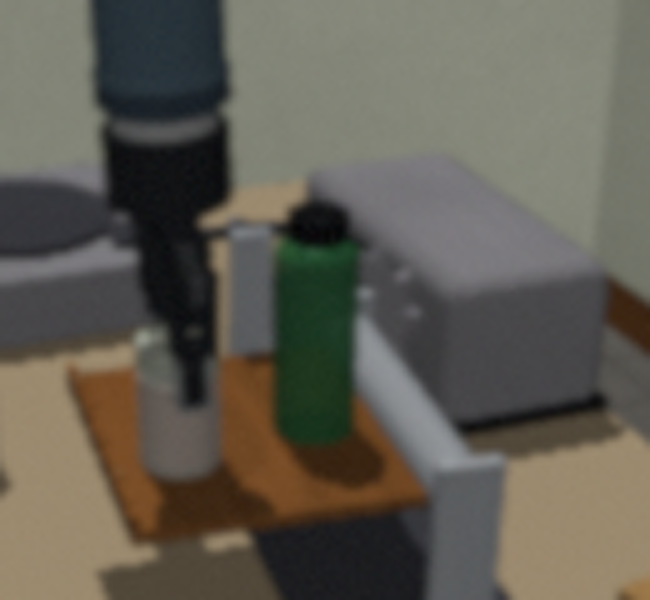

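Contact (z force positive, base at the expected row of 476). Release and rise.

Emit:
{"fn": "drive_tool", "kwargs": {
  "deltas": [
    [[0, 0, 0], 0],
    [[0, 0, 0], 0],
    [[0, 0, 0], 0],
    [[0, 0, 0], 0],
    [[0, 0, 0], 0]
  ],
  "gripper": 1
}}

```text
time_s: 20.9
eef_pos: [0.5375, 0.0968, 0.1744]
eef_rot: [0.026, 0.064, 0.998, -0.013]
wrist_force: [0.1, 0.2, 0.2]
opening: 0.998
```

Run:
```python
from h import *
s=snap("side")
crop(s,"s23",190,85,320,205,5)
o=get_obs();print(o["eef_pos"],o["eef_rot"],o["time_s"],o["wrist_force"],o["opening"])
```

```text
[0.53744906 0.09680651 0.17437169] [ 0.02602244  0.06435068  0.99750462 -0.0128982 ] 20.95 [ 0.01926422 -0.13417104  0.22133561] 0.9966962817041987
```

View pics/s23.png

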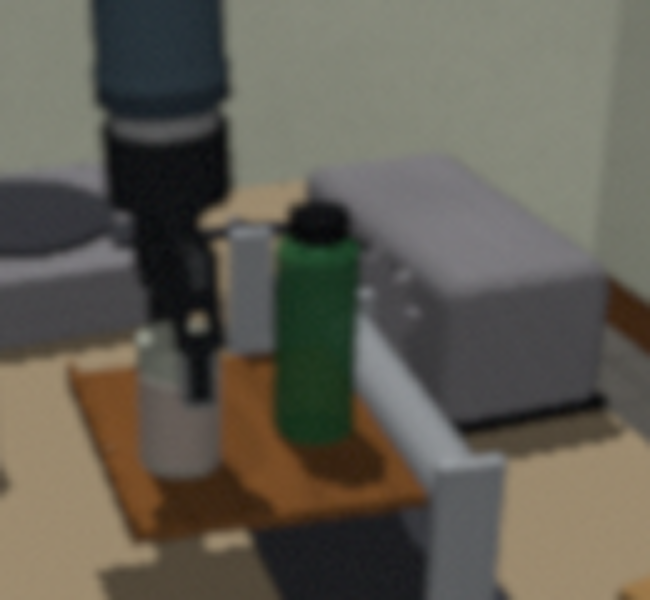

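Emit:
{"fn": "drive_tool", "kwargs": {
  "deltas": [
    [[0, 0, 0.02], 0],
    [[0, 0, 0.03], 0],
    [[0, 0, 0.035], 0],
    [[0, 0, 0.04], 0],
    [[-0.02, 0, 0.03], 0],
    [[-0.04, 0, 0], 0],
    [[-0.04, 0, 0], 0],
    [[-0.03, 0, 0], 0],
    [[0, 0, 0], 0],
    [[0, 0, 0], 0]
  ]
}}

```text
time_s: 21.95
eef_pos: [0.4013, 0.0965, 0.3333]
eef_rot: [0.025, 0.065, 0.998, -0.013]
wrist_force: [0.8, -0.3, -0.7]
opening: 1.002
```

Run:
```python
from h import *
s=snap("side","s24f");t=snap("top")
crop(s,"s24",190,85,320,205,5);crop(t,"t24",130,120,270,220,5)
o=get_obs();print(o["eef_pos"],o["time_s"],o["wrist_force"])
print(((proj(t,edge(0))-[130,120])*5).round(),((proj(s,edge(0))-[190,85])*5).round())
p=stw([[-.1085,.11,.13],[-.1085,-.11,.13]]);print("midline",((proj(t,p)-[130,120])*5).round(),((proj(s,p)-[190,85])*5).round())
```

```text
[0.40172825 0.09641627 0.33303424] 22.05 [-0.80975526  0.03258002 -0.80459433]
[[196. 453.]
 [497. 497.]] [[ 59. 373.]
 [128. 535.]]
midline [[217. 321.]
 [516. 364.]] [[196. 358.]
 [286. 514.]]
```

View pics/s24.png

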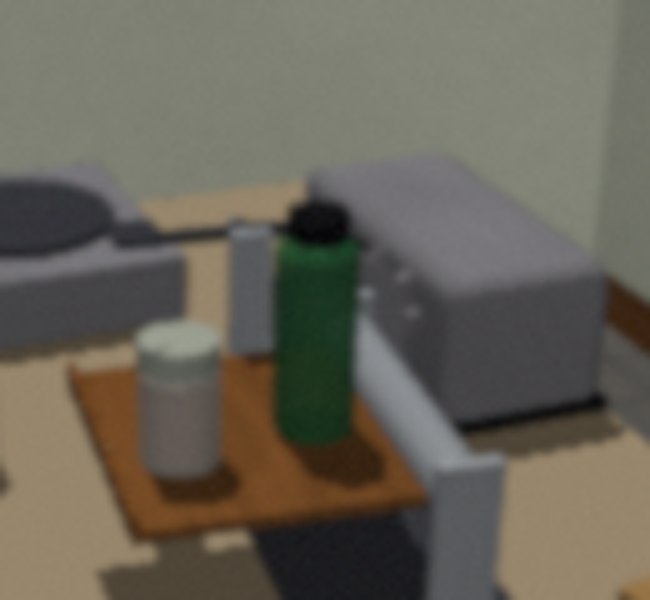

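View pics/t24.png

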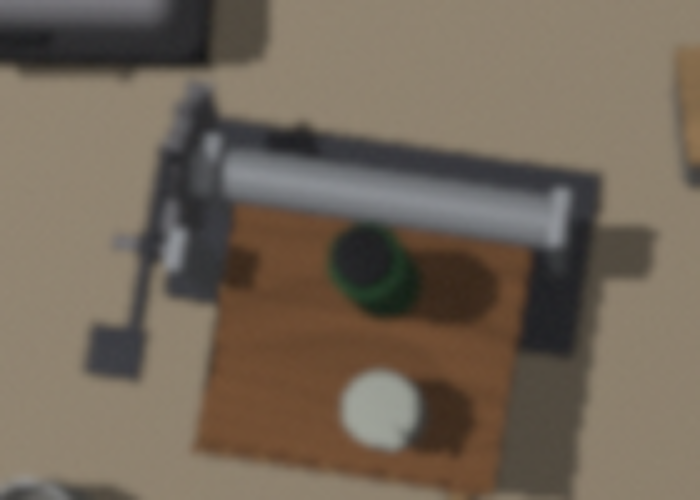

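View pics/s24f.png

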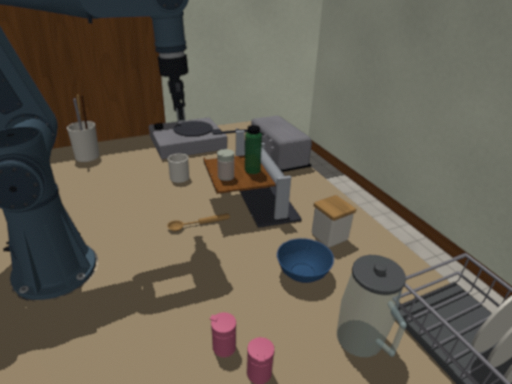

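```bash
python3 -c "
from bench import hand_in
print(hand_in())"
```

```text
the job is handed in; nothing more can be done
None
```

I let the shelf down level, then stood the bottle on its back half and the white jar on its front half, and handed the job in at about 22 s. `hand_in()` reports no verdict, so this rests on my own last checks.

- **Shelf:** I pressed the pawl's pad with the shut fingers while the shelf was at about 0.52 rad. I let go with the drum at roughly 0.2–0.35 rad, judged from the pictures, and the shelf came to rest level. In the last pictures its front corners are within about 5–9 mm of the level prediction. I did not measure the pawl's angle directly, but in the top view the pad is back where it was at the start.
- **Bottle and jar:** Both stand upright on their halves, the bottle about 45 mm behind the shelf's middle and the jar about 45 mm in front of it. These distances come from the gripper's position when I let go, taking the shelf's middle to be 108 mm from the hinge.
- **Other things:** In the last side picture the mug, spoon, canister, bowl, pitcher and pink jars look unmoved. The gripper is clear, with only noise on the wrist force.

Two readings were odd. The tool tilted 2 to 3 degrees during the moves. When I set the bottle down, the wrist force showed no clear touch, so I judged the contact from the height no longer falling.

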